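# Hold the turntable guard's gate open

### The job

The vase on the guarded turntable is cut and a colleague is waiting to lift it out. Squeeze the catch on the latch post first, then squeeze the catch on top of the gate and swing the gate towards you, past its detent, to at least 60 degrees open; it closes by itself, so finish still holding it there, steady. Do not disturb the vases, the tin or the spanner.

Things in the scene. Friction and masses are not known exactly. Their poses are not given: they have to be found in the camera images.
- post_catch_grip (a point): Squeeze catch on the latch post: two upright steel tabs 7 mm thick, 24 mm wide (x), 56 mm tall. Point fixed to the post, half-way up the tabs, midway between them as fully squeezed. z up, x away from the robot into the guard, y along the shut gate to the hinge. Squeeze along y: outer face of the fixed tab y = -14 mm, of the sliding tab +26 mm, fully squeezed +14 mm. Needs 5 N; stays where left.
- post_catch (a joint): Travel of the post catch's sliding tab in m: 0 = latched, its bolt lies across the front of the gate; 0.012 = fully squeezed; the bolt is clear from about 0.008.
- gate_catch_grip (a point): Like catch on top of the gate, 140 mm from the hinge axis, 110 mm from the post catch; the point swings with the gate. Half-way up the tabs, midway as fully squeezed. Axes as post_catch_grip when shut; y points along the gate to the hinge. Outer face of the fixed tab y = +14 mm, of the sliding tab -26 mm, squeezed -14 mm. Spring 4 to 9 N, springs back when let go.
- gate_catch (a joint): Travel of the gate catch's sliding tab in m: 0 = bolt out behind the post's keeper, 0.012 = fully squeezed; clear from about 0.008. Must stay squeezed until the gate has left the post.
- gate_hinge (a point): Fixed point on the gate's vertical hinge axis, at the height of the catch points, axes as post_catch_grip. Gate: grey steel frame with thin bars, 200 mm wide, 130 mm tall, 12 mm thick, top edge 40 mm below this point (28 mm at the catches' housing); runs from here along -y when shut, swings out to -x (to the robot), clockwise seen from above.
- gate (a joint): Opening angle of the gate in rad: 0 shut, 1.5 at its stop. A hinge spring always pulls it shut (1 N at the catch when shut, 3 N wide open). A ball detent must be overcome between 0.3 and 0.6 rad (about 7 N at the catch); let go beyond it, the gate falls back onto it and stops near 0.55 rad. The swing is lightly damped.
- guarded_vase_mid (a point): Middle (70 mm up) of the waisted clear-glass vase, 140 mm tall and 100 mm wide, standing on the steel turntable inside the guard, about 140 mm behind the gate, its rim 24 mm below the catch points. Leave it alone.
- spare_vase_mid (a point): Middle of a second vase of the same size standing on the table. Leave it alone.
- tin: Plain metal tin, 70 mm across and 70 mm tall, origin under its centre. Leave it alone.
- spanner: Steel spanner lying on the table; origin under its middle. Leave it alone.

How it is judged:
On the way, in this order (a step that is already met when the one before it is completed fails the run):
1. the post catch is squeezed clear while the gate is still shut (value of joint post_catch above 0.008 m and value of joint gate below 0.1 rad), for 0.1 s.
2. the gate catch is squeezed clear at the post, the post catch still clear (value of joint gate_catch above 0.008 m and value of joint post_catch above 0.0075 m and value of joint gate below 0.15 rad), for 0.05 s.
3. the gate has been swung past its detent (value of joint gate above 0.7 rad), for 0.05 s.
At the end, for the whole second after the job is handed in: the gate stands at least 1.0 rad open and still (under 0.1 rad/s), the fingers bear on it (or on its catch) with more than 0.5 N, the post catch is still clear (over 7.5 mm), and no vase, tin or spanner has been moved (value of joint gate above 1 rad and velocity of joint gate between -0.1 and 0.1 rad/s and contact force between the fingers and gate above 0.5 N and value of joint post_catch above 0.0075 m); the arm keeps its last pose, push and grip.
It fails at once if the gate catch is squeezed before the post catch is clear (value of joint gate_catch above 0.006 m and value of joint post_catch below 0.006 m and value of joint gate below 0.1 rad).
It fails at once if guarded vase disturbed (distance of guarded_vase_mid from where it was at the start of the episode above 0.02 m).
It fails at once if spare vase disturbed (distance of spare_vase_mid from where it was at the start of the episode above 0.02 m).
It fails at once if tin disturbed (distance of tin from where it was at the start of the episode above 0.02 m).
It fails at once if spanner disturbed (distance of spanner from where it was at the start of the episode above 0.02 m).
It also fails if it takes over 48 s, if anything falls off the work surface, if the arm or the gripper's body presses on something with over 40 N, if the wrist force passes 120 N, or if a joint passes its speed limit or range.

### The arm

A 6-joint arm with a two-finger parallel gripper is mounted at the origin on the work surface. World frame = base frame: x ahead of the robot, y to its left, z up, the work surface at z = 0. Lengths are in m, angles in rad, forces in N, time in s.
With the tool pointing down it reaches from about 0.4 to 0.825 m from the base axis. Payload 7 kg.
Tool frame: the origin (TCP) lies at the very end of the fingers, on their centre line; the grasp point (between the pads) lies 19 mm behind it (grip_depth is the distance from the TCP to the grasp point, in m); z points along the fingers, y is the direction in which the jaws open and shut (so a half turn about z gives the same grasp; the last joint's range is limited). The gripper opens to 88 mm and grips with 3 to 60 N. Pads are 19 mm wide; open, the fingers measure 130 mm over their backs; the gripper's body (78 mm by 193 mm) begins 47 mm behind the grasp point.
Start: joints at [-0.833, 0.359, 0.012, 0, -1.224, -0.288], TCP at [0.293, -0.608, 0.227] pointing down, gripper open.
Joint ranges: [-3.07, 3.07], [-1.43, 2.12], [-1.02, 1.25], [-3.03, 1.67], [-3.05, -0], [-3.03, 3.03]. Speed limits (rad/s): [2.39, 2.39, 3.01, 3.14, 3.14, 3.14].

### API

Orientations are given as [roll, pitch, yaw] about the fixed x, y, z axes, in that order (R = Rz(yaw) Ry(pitch) Rx(roll)).
In Python, from station import get_state, grab_frame, get_calibration, job_done, grip_depth gives the robot as it stands. The module is installed in compiled form; this text tells all that it offers.
- The arm moves only by the shell command python3 -m crank 'ROWS' [FORCE]. ROWS is JSON, a list of rows, each an object with "turn": the turn, a rotation vector about the tool's x, y, z each as a share of 2 pi rad, from -1 to 1, a list of three; "slide": the shift along the tool's x, y, z each as a share of 0.5 m, from -1 to 1, a list of three; "fingers": the opening, from -1 (shut) to 1 (fully open). A call has 1 to 5 rows; each row is the pose to reach, as a shift and turn from the pose commanded when the call began, along the tool's axes at that moment, turning the shorter way round; what a row does not reach only later rows make up. A row lasts 1/12 s, in which the tool goes at most 41.7 mm and 7.16 degrees, less where a joint would pass 70% of its speed; a pose out of reach is approached as far as the arm can. A call with a number of a shift or a turn outside -1 to 1 is refused whole. A call with a gripper value outside its range is refused whole. The fingers move at their own pace and stop on an object; FORCE is the grip in N (left out, the last holds). Time passes only in rows, so rows that repeat a pose let the fingers close. It gives the time, the measured TCP pose, the force and the opening at its end, in the units of the state.
- get_state(): the state, without advancing time (a new reading comes with each control period).
- grab_frame(name): name is "scene" or "side" or "wrist"; returns the picture (400x640x3 uint8, red, green, blue); there is no depth.
- get_calibration(name): a dict with "K" (3x3 intrinsics, pixels), "pose" (4x4, takes a point from camera to world coordinates). Camera axes: x right, y up, looking along -z (the intrinsics and any distortion apply to the point x, -y, -z); pixel columns grow to the right and rows downward; lengths in m; the calibration is good to about 2 mm. The wrist camera is an equidistant fisheye: a pixel r from the principal point sees the ray r / f radians off the axis. A picture is of the moment at which its call begins: read the wrist's pose just before it. get_calibration takes no time and is no camera call; for the wrist camera it gives the pose at the moment of the call.
- job_done(): hands the job in, once; it reports no verdict.
The state is a dict: "t": time; "q": joint angles; "qd": joint speeds; "joint_efforts": joint torques, N m; "eef_pos": TCP position; "ee_rot": TCP orientation; "force": force on the tool from outside, world axes, zero at the start; "moment": the same for the moment, N m; "width": finger opening in m.
Only numpy, scipy, OpenCV 4.12 (cv2) and the standard library are available. Lean on these libraries where they do the work, as an engineer would, in place of code of your own. Each camera call takes 0.05 s, during which the arm holds its last target.

## Working session

There is one attempt and no reset: what is moved stays moved. The work goes in short steps, Python scripts to look and compute and a shell command to move; the robot and the scene stay as the last step left them, time stands still between calls to the robot, and variables do not carry over. Pictures are saved under pics/ and viewed, and the job is handed in when it is done.

```bash
mkdir -p pics; ls; python3 - <<'E'
from station import *
import cv2, numpy as np
np.set_printoptions(precision=4,suppress=True)
s=get_state(); print(s)
print(grip_depth if not callable(grip_depth) else grip_depth())
for n in ("scene","side","wrist"):
    c=get_calibration(n); print(n,c)
    cv2.imwrite(f"pics/{n}0.png",grab_frame(n)[:,:,::-1])
E
```

```text
pics
{'t': 0.0, 'q': array([-0.8329,  0.3594,  0.0111, -0.0004, -1.2241, -0.2881]), 'qd': array([ 0.    ,  0.0002, -0.0002, -0.0012, -0.0009,  0.0016]), 'joint_efforts': array([  0.0006, -58.272 ,  29.3069,   6.9976,   0.0068,  -0.0002]), 'eef_pos': array([ 0.2932, -0.6074,  0.2256]), 'ee_rot': array([ 3.1399, -0.0001, -2.6919]), 'force': array([-0.0816, -0.1695,  0.5392]), 'moment': array([-0.0245, -0.0493, -0.0403]), 'width': 0.0876945794634337}
0.0188
scene {'K': array([[480.0502,   0.    , 323.0512],
       [  0.    , 480.0502, 204.6909],
       [  0.    ,   0.    ,   1.    ]]), 'pose': array([[ 0.7908, -0.4857,  0.3726,  1.0876],
       [ 0.6121,  0.6187, -0.4925, -0.6738],
       [ 0.0087,  0.6175,  0.7865,  1.1896],
       [ 0.    ,  0.    ,  0.    ,  1.    ]])}
side {'K': array([[404.7533,   0.    , 319.7089],
       [  0.    , 404.7533, 201.3909],
       [  0.    ,   0.    ,   1.    ]]), 'pose': array([[-0.8614,  0.2813, -0.4229,  0.096 ],
       [-0.5078, -0.4605,  0.7281,  0.8588],
       [ 0.0101,  0.8419,  0.5395,  0.775 ],
       [ 0.    ,  0.    ,  0.    ,  1.    ]])}
wrist {'K': array([[309.7069,   0.    , 317.7437],
       [  0.    , 309.7069, 201.5772],
       [  0.    ,   0.    ,   1.    ]]), 'pose': array([[-0.4346, -0.8717, -0.2264,  0.232 ],
       [ 0.9006, -0.4202, -0.1108, -0.6376],
       [ 0.0015, -0.252 ,  0.9677,  0.383 ],
       [ 0.    ,  0.    ,  0.    ,  1.    ]])}
```

View pics/scene0.png

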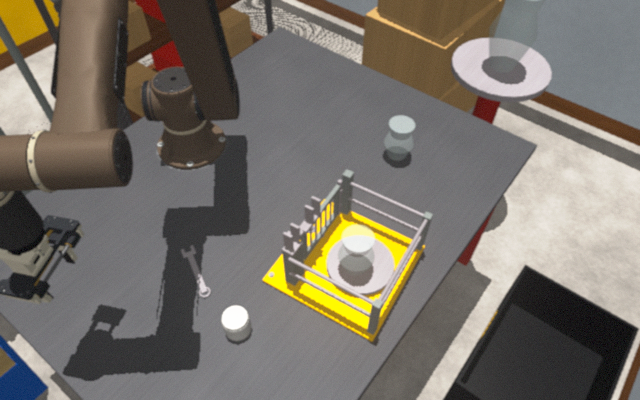

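View pics/side0.png

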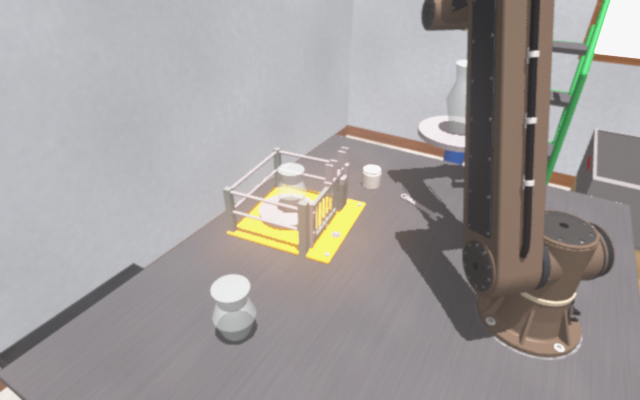

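View pics/wrist0.png

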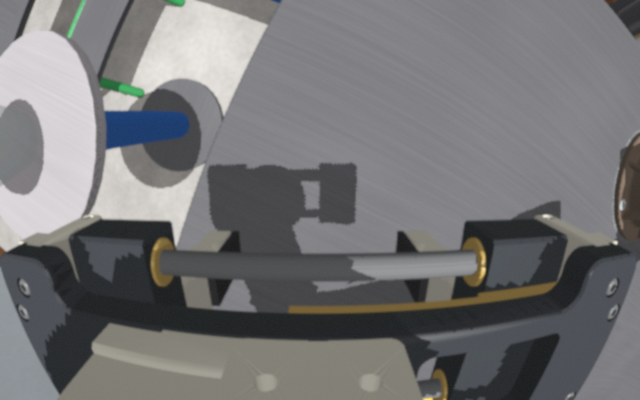

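The scene view shows the guard near (345,260). Its gate runs from the hinge post at about (347,190) to the latch post at about (290,265), with the tin at (236,323), the spanner at (197,272) and the spare vase at (400,140). I'll zoom in on both views.

```bash
python3 - <<'E'
import cv2
a=cv2.imread('pics/scene0.png')[160:300,250:390]; cv2.imwrite('pics/s_z.png',cv2.resize(a,None,fx=4.2,fy=4.2,interpolation=cv2.INTER_CUBIC))
a=cv2.imread('pics/side0.png')[130:265,220:390]; cv2.imwrite('pics/d_z.png',cv2.resize(a,None,fx=4.2,fy=4.2,interpolation=cv2.INTER_CUBIC))
E
```

```text
(no output)
```

View pics/s_z.png

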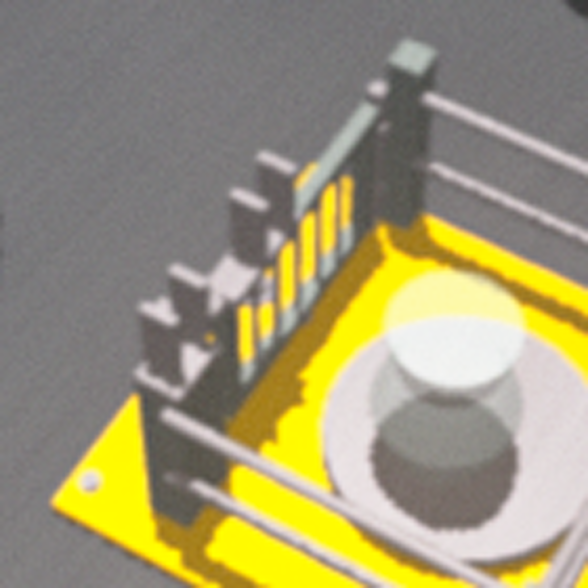

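View pics/d_z.png

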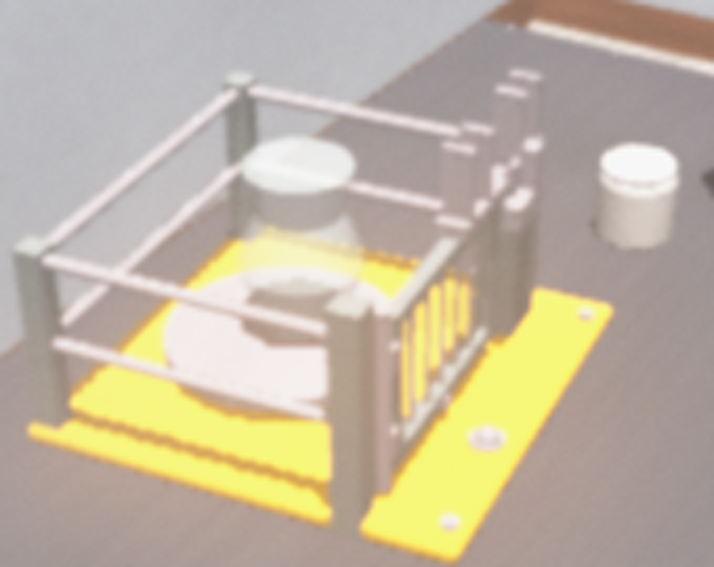

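```bash
cat > h.py <<'E'
from station import *
import cv2, numpy as np
np.set_printoptions(precision=4,suppress=True)
def ray(n,u,v):
    c=get_calibration(n);K=c['K'];P=c['pose']
    d=np.array([(u-K[0,2])/K[0,0],-(v-K[1,2])/K[1,1],-1.]); d=P[:3,:3]@d
    return P[:3,3],d/np.linalg.norm(d)
def tri(a,b):
    (p,d),(q,e)=ray('scene',*a),ray('side',*b)
    A=np.c_[d,-e]; x=np.linalg.lstsq(A,q-p,rcond=None)[0]
    m,n=p+x[0]*d,q+x[1]*e
    return (m+n)/2,np.linalg.norm(m-n)
def plane(n,u,v,z):
    p,d=ray(n,u,v); return p+d*(z-p[2])/d[2]
E
python3 - <<'E'
from h import *
S=lambda u,v:((u+.5)/4.2-.5+250,(v+.5)/4.2-.5+160)
D=lambda u,v:((u+.5)/4.2-.5+220,(v+.5)/4.2-.5+130)
T={'pf':((158,312),(526,75)),'ps':((190,275),(512,91)),'gs':((249,202),(476,129)),'gf':((277,162),(459,147)),'hingeposttop':((411,54),(350,303))}
R={}
for k,(a,b) in T.items():
    x,e=tri(S(*a),D(*b)); R[k]=x; print(k,x,e)
for a,b in (('pf','ps'),('ps','gs'),('gs','gf'),('pf','gf')):
    d=R[b]-R[a]; print(a,b,np.linalg.norm(d),np.degrees(np.arctan2(d[1],d[0])))
print('tin top scene',plane('scene',236,316,.07),'base spanner',plane('scene',190,250,0),plane('scene',205,292,0))
print('side tin',plane('side',372,170,.07))
print('vase rim',plane('scene',402,125,.14),plane('side',231,289,.14))
print('gv rim', [plane('scene',*S(455,330),z) for z in(.15,.16)],tri(S(455,330),D(298,165)))
E
```

```text
pf [ 0.6184 -0.196   0.2268] 0.0004568598595683815
ps [ 0.6151 -0.1648  0.2269] 0.0017613067337461275
gs [ 0.6085 -0.0998  0.2254] 0.0001832945099929094
gf [ 0.6035 -0.0662  0.2273] 0.00015229736449536588
hingeposttop [0.5955 0.0884 0.1855] 0.00019254645542567242
pf ps 0.03134259223835441 96.046975487849
ps gs 0.06533101423429491 95.78769753928388
gs gf 0.03409728333795403 98.47940503319842
pf gf 0.13067597116574223 96.55093891671123
tin top scene [ 0.6026 -0.3876  0.07  ] base spanner [ 0.3209 -0.3024  0.    ] [ 0.4554 -0.3708 -0.    ]
side tin [ 0.593  -0.3777  0.07  ]
vase rim [0.5906 0.3963 0.14  ] [0.5791 0.4052 0.14  ]
gv rim [array([ 0.7349, -0.0544,  0.15  ]), array([ 0.7382, -0.0604,  0.16  ])] (array([ 0.7424, -0.0685,  0.1732]), np.float64(0.0007939007156623391))
```

```bash
cat >> h.py <<'E'
from scipy.spatial.transform import Rotation as Ro
YA=np.radians(96.5); yh=np.array([np.cos(YA),np.sin(YA),0]); xh=np.array([np.sin(YA),-np.cos(YA),0])
POST=np.array([.6172,-.1856,.199]); GATE=POST+.110*yh; HINGE=POST+.25*yh
def go(p,yawdeg,roll=180):
    s=get_state(); R=Ro.from_euler('xyz',s['ee_rot'])
    d=R.inv().apply(np.array(p)-s['eef_pos'])
    T=Ro.from_euler('xyz',[180,0,yawdeg],degrees=True)
    r=(R.inv()*T).as_rotvec()
    print('slide',d/.5,'turn',r/(2*np.pi),'rows lin',np.linalg.norm(d)/.0417,'rot',np.degrees(np.linalg.norm(r))/7.16)
def st():
    s=get_state(); print('t',s['t'],'p',s['eef_pos'],'rpy',np.degrees(s['ee_rot']),'F',s['force'],'M',s['moment'],'w',s['width'],'q',s['q'])
E
python3 - <<'E'
from h import *
print(GATE,HINGE)
go([.617,-.186,.30],-173.5)
E
```

```text
[ 0.6047 -0.0763  0.199 ] [0.5889 0.0628 0.199 ]
slide [-0.9495  0.478  -0.1479] turn [ 0.0002 -0.0001  0.0535] rows lin 12.86868474374224 rot 2.6912521353187824
```

```bash
python3 -m crank '[{"slide":[-0.95,0.478,-0.148],"turn":[0,0,0.0535],"fingers":1},{"slide":[-0.95,0.478,-0.148],"turn":[0,0,0.0535],"fingers":1},{"slide":[-0.95,0.478,-0.148],"turn":[0,0,0.0535],"fingers":1},{"slide":[-0.95,0.478,-0.148],"turn":[0,0,0.0535],"fingers":1},{"slide":[-0.95,0.478,-0.148],"turn":[0,0,0.0535],"fingers":1}]'
python3 -c "
from h import *
go([.617,-.186,.30],-173.5);st()"
```

```text
t: 0.57
eef_pos: [0.418, -0.4449, 0.2549]
ee_rot: [3.141, -0.0, -3.029]
force: [1.6, -0.9, 1.0]
width: 0.0877
slide [-0.4536  0.47   -0.0901] turn [ 0.0001 -0.     -0.0002] rows lin 7.90582585669109 rot 0.008961014736868042
t 0.5667 p [ 0.418  -0.4449  0.2549] rpy [ 179.9817   -0.014  -173.5599] F [ 1.5887 -0.9376  0.9957] M [-0.0954 -0.152  -0.0038] w 0.08769834977220918 q [-0.4971  0.237  -0.0938 -0.0001 -1.2403 -0.9613]
```

```bash
python3 -m crank '[{"slide":[-0.453,0.47,-0.09],"turn":[0,0,0],"fingers":0.4},{"slide":[-0.453,0.47,-0.09],"turn":[0,0,0],"fingers":0.4},{"slide":[-0.453,0.47,-0.09],"turn":[0,0,0],"fingers":0.4},{"slide":[-0.453,0.47,-0.09],"turn":[0,0,0],"fingers":0.4},{"slide":[-0.453,0.47,-0.09],"turn":[0,0,0],"fingers":0.4}]'
python3 -c "
from h import *
go([.617,-.186,.30],-173.5);st()"
```

```text
t: 0.98
eef_pos: [0.5436, -0.2807, 0.2836]
ee_rot: [3.141, -0.0, -3.028]
force: [0.4, -0.4, 0.7]
width: 0.063
slide [-0.1674  0.1716 -0.0328] turn [ 0. -0.  0.] rows lin 2.900667498864801 rot 0.002464329752610442
t 0.9833 p [ 0.5436 -0.2807  0.2836] rpy [ 179.9918   -0.0009 -173.4844] F [ 0.4269 -0.4331  0.7024] M [-0.1473 -0.1999  0.0417] w 0.06304461738671932 q [-0.1579  0.2249 -0.0449 -0.0001 -1.301  -1.2991]
```

```bash
python3 -m crank '[{"slide":[-0.167,0.172,-0.033],"turn":[0,0,0],"fingers":0.4},{"slide":[-0.167,0.172,-0.033],"turn":[0,0,0],"fingers":0.4},{"slide":[-0.167,0.172,-0.033],"turn":[0,0,0],"fingers":0.4},{"slide":[-0.167,0.172,-0.033],"turn":[0,0,0],"fingers":0.4},{"slide":[-0.167,0.172,-0.033],"turn":[0,0,0],"fingers":0.4}]'
python3 - <<'E'
from h import *
st()
for n in ('wrist','scene','side'):
    cv2.imwrite(f'pics/{n}1.png',grab_frame(n)[:,:,::-1])
a=cv2.imread('pics/scene1.png')[140:300,230:390]; b=cv2.imread('pics/side1.png')[110:270,220:380]
cv2.imwrite('pics/z1.png',np.hstack([cv2.resize(x,(400,400),interpolation=cv2.INTER_CUBIC) for x in(a,b)]))
E
```

```text
t: 1.4
eef_pos: [0.6171, -0.1858, 0.2992]
ee_rot: [3.141, -0.001, -3.025]
force: [-0.1, -0.4, 0.6]
width: 0.0613
t 1.4 p [ 0.6171 -0.1858  0.2992] rpy [ 179.9829   -0.0457 -173.3107] F [-0.0833 -0.4029  0.5578] M [-0.0825  0.0484  0.0035] w 0.06126693181071157 q [ 0.0097  0.2744  0.0556 -0.0002 -1.3528 -1.4637]
```

View pics/wrist1.png

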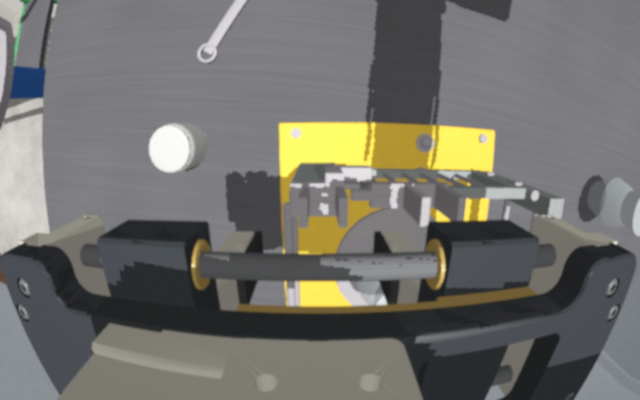

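View pics/z1.png

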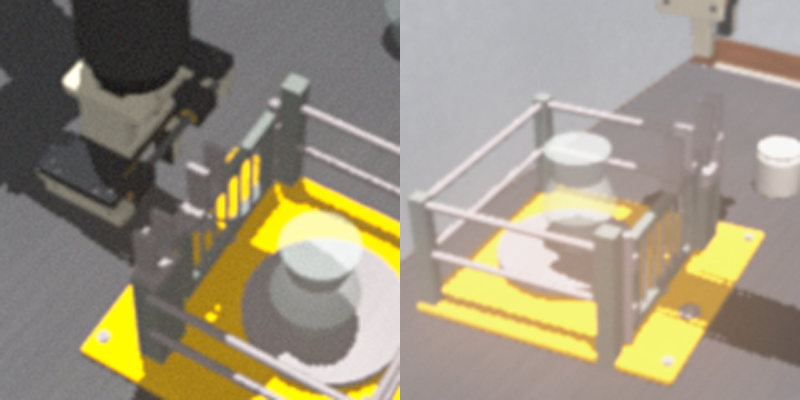

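The wrist view shows the tabs at columns 290-430 around row 200. I'll project the predicted tab tops into it as a check.

```bash
python3 - <<'E'
from h import *
c=get_calibration('wrist');K=c['K'];P=c['pose']
im=cv2.imread('pics/wrist1.png')[150:250,270:470]; k=4
im=cv2.resize(im,None,fx=k,fy=k,interpolation=cv2.INTER_CUBIC)
def pr(w):
    p=P[:3,:3].T@(w-P[:3,3]); x=np.array([p[0],-p[1],-p[2]])
    th=np.arctan2(np.hypot(x[0],x[1]),x[2]); r=th*K[0,0]; h=np.hypot(x[0],x[1])
    return K[0,2]+r*x[0]/h, K[1,2]+r*x[1]/h
for name,o,ys in (('p',POST,(-.014,-.007,.019,.026)),('g',GATE,(-.026,-.019,.007,.014))):
    for a,b in (ys[:2],ys[2:]):
        pts=[pr(o+sx*.012*xh+y*yh+[0,0,.028]) for sx,y in((-1,a),(1,a),(1,b),(-1,b))]
        q=np.array([((u-270+.5)*k,(v-150+.5)*k) for u,v in pts]).astype(int)
        cv2.polylines(im,[q],True,(0,0,255),1); print(name,np.mean(pts,0))
cv2.imwrite('pics/w1z.png',im)
E
```

```text
p [308.0115 214.3417]
p [350.4047 214.28  ]
g [429.2009 213.75  ]
g [464.6804 213.3279]
```

View pics/w1z.png

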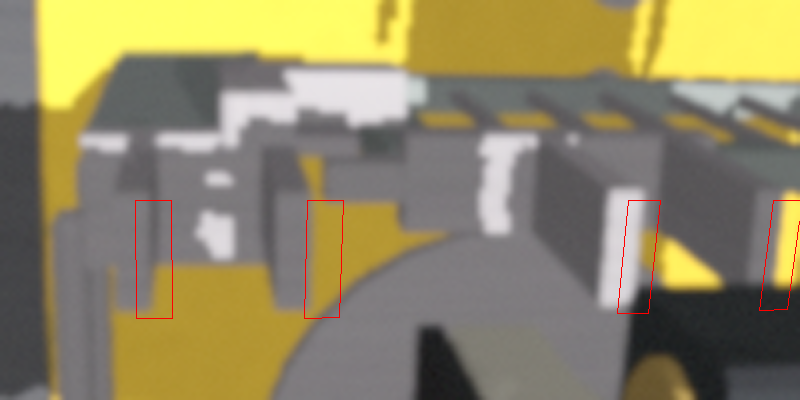

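```bash
python3 - <<'E'
from h import *
c=get_calibration('wrist');K=c['K'];P=c['pose']
def pr(w):
    p=P[:3,:3].T@(w-P[:3,3]); x=np.array([p[0],-p[1],-p[2]])
    th=np.arctan2(np.hypot(x[0],x[1]),x[2]); r=th*K[0,0]; h=np.hypot(x[0],x[1])
    return K[0,2]+r*x[0]/h, K[1,2]+r*x[1]/h
s=get_state();R=Ro.from_euler('xyz',s['ee_rot']).as_matrix()
for sy in(-1,1):
    for sx in (-1,1):
        print(sy,sx,[np.round(pr(s['eef_pos']+R@[sx*.0095,sy*(s['width']/2+o),0]),1) for o in (0,.02)])
im=cv2.imread('pics/wrist1.png')[190:320,210:430]
cv2.imwrite('pics/w1f.png',cv2.resize(im,None,fx=3.6,fy=3.6,interpolation=cv2.INTER_CUBIC))
E
```

```text
-1 -1 [array([264.2, 264. ]), array([230.5, 263. ])]
-1 1 [array([262.1, 232.8]), array([227.2, 232.3])]
1 -1 [array([372.9, 264. ]), array([406.5, 262.9])]
1 1 [array([375. , 232.8]), array([409.8, 232.2])]
```

View pics/w1f.png

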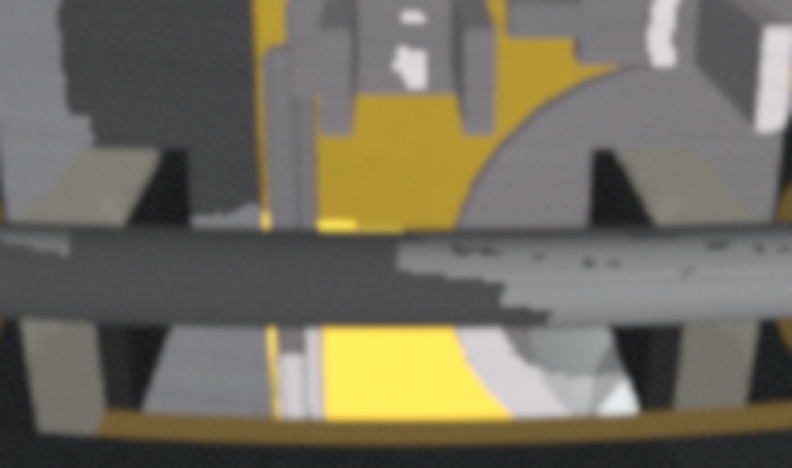

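```bash
cat >> h.py <<'E'
def wray(u,v,z,P=None):
    c=get_calibration('wrist');K=c['K'];P=c['pose'] if P is None else P
    dx,dy=u-K[0,2],v-K[1,2]; r=np.hypot(dx,dy);th=r/K[0,0]
    d=P[:3,:3]@np.array([np.sin(th)*dx/r,-np.sin(th)*dy/r,-np.cos(th)])
    return P[:3,3]+d*(z-P[2,3])/d[2]
E
python3 - <<'E'
from h import *
for n,(u,v) in dict(pf=(135,249),ps=(291,250),gs=(622,247)).items():
    w=wray(270+u/4-.5,150+v/4-.5,.227); l=w-POST; print(n,w,'local x,y',l@xh,l@yh)
E
```

```text
pf [ 0.6165 -0.1999  0.227 ] local x,y -0.0022700656890508133 -0.014162362310033944
ps [ 0.6134 -0.1699  0.227 ] local x,y -0.002041847572429475 0.01605751542577503
gs [ 0.6055 -0.1029  0.227 ] local x,y -0.0023036206738778083 0.08350351187362248
```

```bash
cat >> h.py <<'E'
POST=POST-.0033*yh-.0015*xh; GATE=POST+.110*yh; HINGE=POST+.25*yh
E
python3 - <<'E'
from h import *
t=POST.copy(); t[2]=.183; go(t,-173.5)
E
```

```text
slide [-0.0013 -0.0016  0.233 ] turn [ 0.     -0.0001 -0.0001] rows lin 2.793643667874187 rot 0.006812307851843514
```

```bash
python3 - <<'E'
from h import *
st(); print(POST)
E
```

```text
t 1.55 p [ 0.6154 -0.1883  0.2995] rpy [ 179.9937   -0.0436 -173.521 ] F [-0.0968 -0.0908  0.0979] M [-0.0053 -0.0188 -0.0519] w 0.06172976971594051 q [ 0.0057  0.2728  0.054  -0.     -1.3528 -1.4634]
[ 0.6161 -0.189   0.199 ]
```

```bash
python3 - <<'E'
import re
s=open('h.py').read().replace("POST=POST-.0033*yh-.0015*xh; GATE=POST+.110*yh; HINGE=POST+.25*yh\n",""); open('h.py','w').write(s)
from h import *
st(); P=get_calibration('wrist')['pose']; print(P[:3,3])
cv2.imwrite('pics/w2.png',grab_frame('wrist')[:,:,::-1]); np.save('P2.npy',P); st(); print(get_calibration('wrist')['pose'][:3,3])
im=cv2.imread('pics/w2.png')[150:250,270:470]; cv2.imwrite('pics/w2z.png',cv2.resize(im,None,fx=4,fy=4,interpolation=cv2.INTER_CUBIC))
E
```

```text
t 1.55 p [ 0.6154 -0.1883  0.2995] rpy [ 179.9937   -0.0436 -173.521 ] F [-0.0968 -0.0908  0.0979] M [-0.0053 -0.0188 -0.0519] w 0.06172976971594051 q [ 0.0057  0.2728  0.054  -0.     -1.3528 -1.4634]
[ 0.5479 -0.1965  0.4568]
t 1.6 p [ 0.6153 -0.1886  0.2997] rpy [ 179.9955   -0.0262 -173.5504] F [ 0.704  -0.2497  0.1138] M [-0.0087  0.0095  0.01  ] w 0.06103681501489332 q [ 0.0052  0.2725  0.054  -0.     -1.3528 -1.4634]
[ 0.5477 -0.1968  0.457 ]
```

View pics/w2z.png

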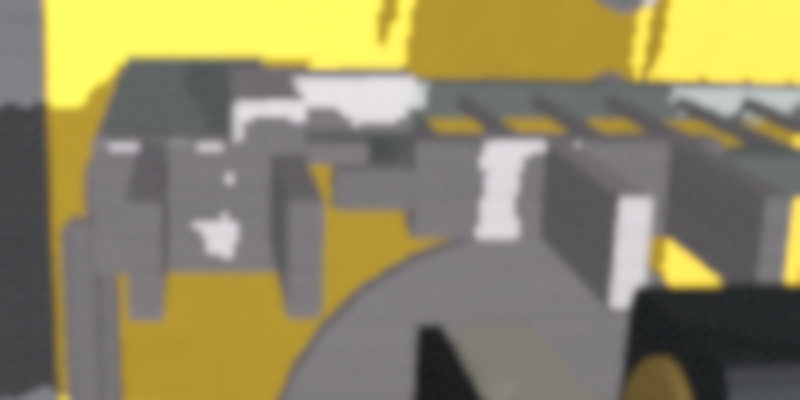

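```bash
python3 - <<'E'
from h import *
P=np.load('P2.npy')
for n,(u,v) in dict(pf=(147,259),ps=(304.5,259),gs=(631,252)).items():
    w=wray(270+u/4-.5,150+v/4-.5,.227,P); l=w-POST; print(n,w,'local x,y',l@xh,l@yh)
open('h.py','a').write("POST=POST-.0012*yh; GATE=POST+.110*yh; HINGE=POST+.25*yh\n")
t=POST-.0012*yh; t[2]=.183; go(t,-173.5)
E
```

```text
pf [ 0.6183 -0.1974  0.227 ] local x,y -0.0002487672882261882 -0.011859244247190615
ps [ 0.6149 -0.167   0.227 ] local x,y -0.00021051066914322384 0.01873235171814633
gs [ 0.6063 -0.1007  0.227 ] local x,y -0.0012342366864168182 0.08558305852915862
slide [-0.0045  0.0032  0.2333] turn [ 0.     -0.0001 -0.0001] rows lin 2.798472382867351 rot 0.007957588791907083
```

```bash
python3 -m crank '[{"slide":[-0.0045,0.003,0.06],"turn":[0,0,0],"fingers":0.6},{"slide":[-0.0045,0.003,0.12],"turn":[0,0,0],"fingers":0.6},{"slide":[-0.0045,0.003,0.18],"turn":[0,0,0],"fingers":0.6},{"slide":[-0.0045,0.003,0.233],"turn":[0,0,0],"fingers":0.6},{"slide":[-0.0045,0.003,0.233],"turn":[0,0,0],"fingers":0.6}]' 20
python3 -m crank '[{"slide":[0,0,0],"turn":[0,0,0],"fingers":0.6},{"slide":[0,0,0],"turn":[0,0,0],"fingers":0.6}]'
python3 - <<'E'
from h import *
st(); t=POST.copy(); t[2]=.183; go(t,-173.5)
a=grab_frame('scene')[140:300,230:390,::-1]; b=grab_frame('side')[110:270,220:380,::-1]
cv2.imwrite('pics/z3.png',np.hstack([cv2.resize(x,(400,400),interpolation=cv2.INTER_CUBIC) for x in(a,b)]))
E
```

```text
t: 2.02
eef_pos: [0.6145, -0.1867, 0.1778]
ee_rot: [3.139, -0.008, -3.031]
force: [-0.7, 0.3, -1.0]
width: 0.0701
t: 2.18
eef_pos: [0.6187, -0.187, 0.1853]
ee_rot: [-3.141, 0.002, -3.029]
force: [0.2, -0.2, 0.8]
width: 0.0705
t 2.1833 p [ 0.6187 -0.187   0.1853] rpy [-179.9411    0.1031 -173.5233] F [ 0.1561 -0.1992  0.8262] M [ 0.0319 -0.0285 -0.011 ] w 0.07045132578684936 q [ 0.0082  0.3383 -0.1153  0.0009 -1.1153 -1.4664]
slide [0.0027 0.0008 0.0046] turn [-0.0002  0.0003 -0.0001] rows lin 0.0644680003216204 rot 0.016892794224428232
```

View pics/z3.png

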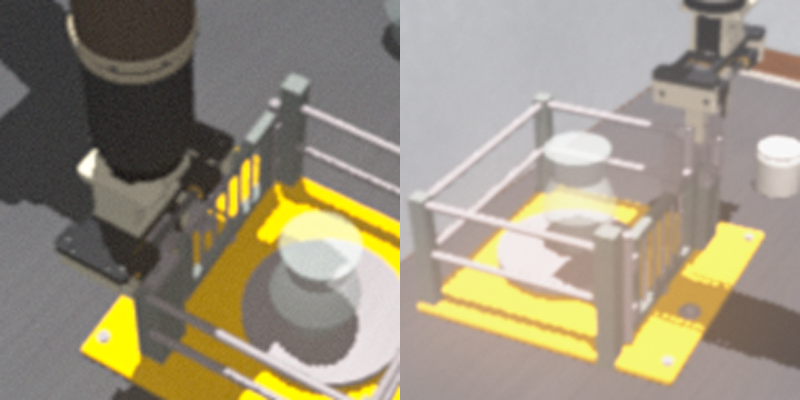

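The fingers now straddle the post tabs, and no contact force shows. I'll close with 20 N.

```bash
python3 -m crank '[{"slide":[0,0,0],"turn":[0,0,0],"fingers":-0.6},{"slide":[0,0,0],"turn":[0,0,0],"fingers":-0.6},{"slide":[0,0,0],"turn":[0,0,0],"fingers":-0.6},{"slide":[0,0,0],"turn":[0,0,0],"fingers":-0.6},{"slide":[0,0,0],"turn":[0,0,0],"fingers":-0.6}]' 20
python3 -m crank '[{"slide":[0,0,0],"turn":[0,0,0],"fingers":-0.6},{"slide":[0,0,0],"turn":[0,0,0],"fingers":-0.6},{"slide":[0,0,0],"turn":[0,0,0],"fingers":-0.6},{"slide":[0,0,0],"turn":[0,0,0],"fingers":-0.6}]' 
python3 -c "
from h import *
st(); t=POST.copy(); t[2]=.183; go(t,-173.5)"
```

```text
t: 2.7
eef_pos: [0.6182, -0.1855, 0.1836]
ee_rot: [3.141, 0.0, -3.028]
force: [-2.0, 4.9, 3.0]
width: 0.0424
t: 3.03
eef_pos: [0.6184, -0.187, 0.1836]
ee_rot: [-3.14, 0.0, -3.028]
force: [1.5, -5.3, -0.1]
width: 0.0272
t 3.0333 p [ 0.6184 -0.187   0.1836] rpy [-179.9128    0.0166 -173.4729] F [ 1.4566 -5.3186 -0.0805] M [-1.556  -0.4617  0.2123] w 0.027226031124704314 q [ 0.0086  0.3398 -0.1175  0.0017 -1.1131 -1.4662]
slide [0.0021 0.0007 0.0011] turn [-0.0002  0.      0.0001] rows lin 0.02984021984072286 rot 0.012956884121414599
```

```bash
python3 -m crank '[{"slide":[0,0,0],"turn":[0,0,0],"fingers":0.6},{"slide":[0,0,0],"turn":[0,0,0],"fingers":0.6},{"slide":[0,0,0],"turn":[0,0,0],"fingers":0.6},{"slide":[0,0,0],"turn":[0,0,0],"fingers":0.6},{"slide":[0,0,0],"turn":[0,0,0],"fingers":0.6}]'
python3 -m crank '[{"slide":[0,0,0],"turn":[0,0,0],"fingers":0.6},{"slide":[0,0,-0.05],"turn":[0,0,0],"fingers":0.6},{"slide":[0,0,-0.1],"turn":[0,0,0],"fingers":0.6},{"slide":[0,0,-0.15],"turn":[0,0,0],"fingers":0.6},{"slide":[0,0,-0.15],"turn":[0,0,0],"fingers":0.6}]'
python3 -c "
from h import *
st(); t=GATE.copy(); t[2]=.26; go(t,-173.5)"
```

```text
t: 3.45
eef_pos: [0.6181, -0.1858, 0.1832]
ee_rot: [3.141, -0.0, -3.028]
force: [-0.1, -0.4, 0.2]
width: 0.0556
t: 3.87
eef_pos: [0.6204, -0.1867, 0.2642]
ee_rot: [-3.139, 0.008, -3.027]
force: [0.2, -0.9, 1.7]
width: 0.0697
t 3.8667 p [ 0.6204 -0.1867  0.2642] rpy [-179.8353    0.4338 -173.4479] F [ 0.1713 -0.8736  1.7233] M [-0.0569 -0.2036 -0.0369] w 0.06970405269040944 q [ 0.0095  0.2892 -0.003   0.0022 -1.2708 -1.4665]
slide [0.0059 0.2206 0.0078] turn [-0.0005  0.0012  0.0001] rows lin 2.6473247546180283 rot 0.06520057803699328
```

```bash
python3 -m crank '[{"slide":[0.003,0.07,0],"turn":[0,0,0],"fingers":0.6},{"slide":[0.003,0.14,0],"turn":[0,0,0],"fingers":0.6},{"slide":[0.003,0.22,0],"turn":[0,0,0],"fingers":0.6},{"slide":[0.003,0.22,0],"turn":[0,0,0],"fingers":0.6},{"slide":[0.003,0.22,0],"turn":[0,0,0],"fingers":0.6}]'
python3 -m crank '[{"slide":[0,0,0],"turn":[0,0,0],"fingers":0.6},{"slide":[0,0,0],"turn":[0,0,0],"fingers":0.6}]'
python3 - <<'E'
from h import *
st(); t=GATE.copy(); t[2]=.183; go(t,-173.5)
P=get_calibration('wrist')['pose'];np.save('P4.npy',P)
im=grab_frame('wrist')[:,:,::-1]; cv2.imwrite('pics/w4.png',im)
a=im[150:270,200:440]; cv2.imwrite('pics/w4z.png',cv2.resize(a,None,fx=3.3,fy=3.3,interpolation=cv2.INTER_CUBIC))
a=grab_frame('scene')[140:300,230:390,::-1]; b=grab_frame('side')[110:270,220:380,::-1]
cv2.imwrite('pics/z4.png',np.hstack([cv2.resize(x,(400,400),interpolation=cv2.INTER_CUBIC) for x in(a,b)]))
E
```

```text
t: 4.28
eef_pos: [0.6041, -0.0749, 0.2587]
ee_rot: [3.141, 0.001, -3.025]
force: [0.4, 0.3, -0.4]
width: 0.0702
t: 4.45
eef_pos: [0.6042, -0.0775, 0.2582]
ee_rot: [-3.141, -0.0, -3.028]
force: [-0.4, -0.7, 0.0]
width: 0.0702
t 4.45 p [ 0.6042 -0.0775  0.2582] rpy [-179.9927   -0.0069 -173.5165] F [-0.3773 -0.7193  0.0028] M [-0.0717 -0.0319 -0.0216] w 0.07018503670129461 q [ 0.1928  0.2329 -0.0919  0.0001 -1.2462 -1.6505]
slide [-0.0014 -0.0001  0.1505] turn [-0. -0. -0.] rows lin 1.8045234354399757 rot 0.002698514065408551
```

View pics/w4z.png

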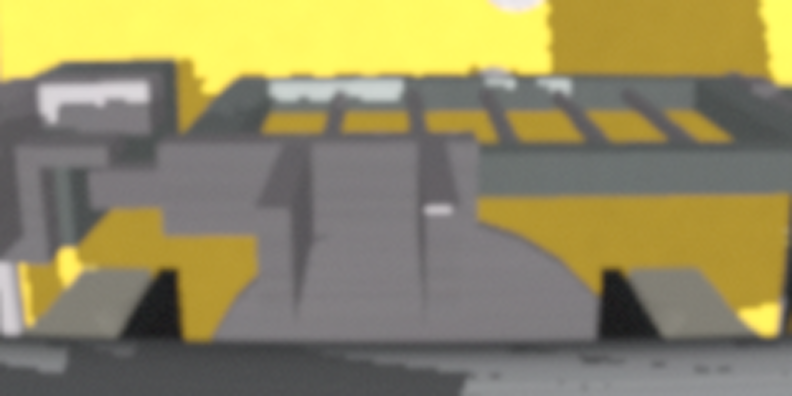

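View pics/z4.png

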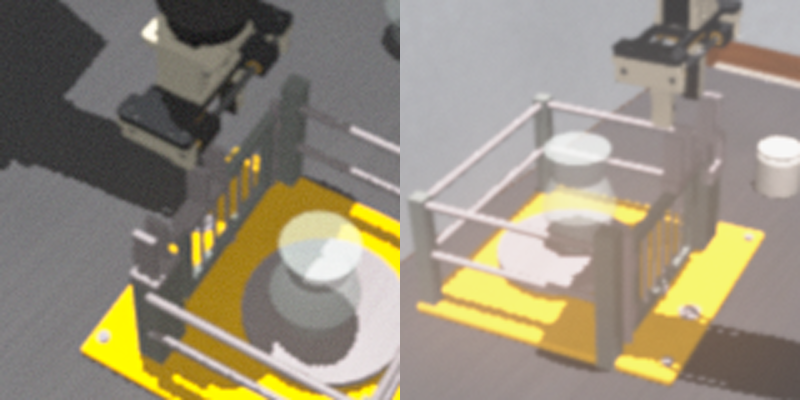

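```bash
python3 - <<'E'
from h import *
P=np.load('P4.npy')
for u,v in ((260,230),(300,230),(425,230),(478,210),(180,270),(600,270)):
    w=wray(200+u/3.3-.5,150+v/3.3-.5,.227 if v<260 else .258,P); l=w-GATE; print((u,v),'local x,y',l@xh,l@yh)
im=cv2.imread('pics/w4.png')[165:255,260:360]; im=cv2.convertScaleAbs(im,alpha=2.0,beta=-120)
cv2.imwrite('pics/w4y.png',cv2.resize(im,None,fx=6.5,fy=6.5,interpolation=cv2.INTER_CUBIC))
E
```

```text
(260, 230) local x,y -0.008001883289323016 -0.025762120812776852
(300, 230) local x,y -0.00803227167743509 -0.01792125171412403
(425, 230) local x,y -0.008048541600859757 0.006338527736748622
(478, 210) local x,y -0.012077006178991335 0.01654695311738079
(180, 270) local x,y -0.010916983708397807 -0.03535651330404044
(600, 270) local x,y -0.010889309459170401 0.03448279027214474
```

View pics/w4y.png

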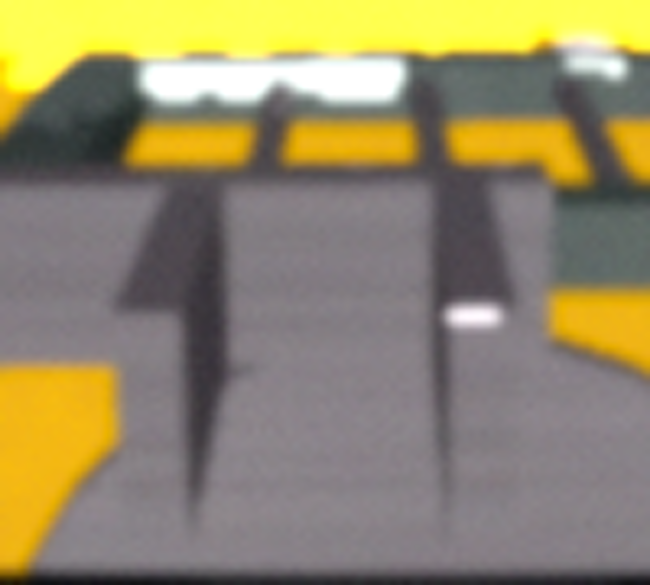

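```bash
python3 -m crank '[{"slide":[-0.001,0,0.05],"turn":[0,0,0],"fingers":0.6},{"slide":[-0.001,0,0.1],"turn":[0,0,0],"fingers":0.6},{"slide":[-0.001,0,0.15],"turn":[0,0,0],"fingers":0.6},{"slide":[-0.001,0,0.15],"turn":[0,0,0],"fingers":0.6},{"slide":[-0.001,0,0.15],"turn":[0,0,0],"fingers":0.6}]'
python3 -m crank '[{"slide":[0,0,0],"turn":[0,0,0],"fingers":0.6},{"slide":[0,0,0],"turn":[0,0,0],"fingers":0.6}]'
python3 - <<'E'
from h import *
st(); t=GATE.copy(); t[2]=.183; go(t,-173.5)
a=grab_frame('scene')[140:300,230:390,::-1]; b=grab_frame('side')[110:270,220:380,::-1]
cv2.imwrite('pics/z5.png',np.hstack([cv2.resize(x,(400,400),interpolation=cv2.INTER_CUBIC) for x in(a,b)]))
E
```

```text
t: 5.02
eef_pos: [0.604, -0.0777, 0.1825]
ee_rot: [-3.141, -0.003, -3.029]
force: [0.5, 0.0, 1.4]
width: 0.07
t: 5.18
eef_pos: [0.6058, -0.0771, 0.1853]
ee_rot: [-3.141, 0.003, -3.028]
force: [-0.6, -0.1, 0.8]
width: 0.0702
t 5.1833 p [ 0.6058 -0.0771  0.1853] rpy [-179.979     0.1578 -173.4979] F [-0.5765 -0.0936  0.8227] M [ 0.0039 -0.0123 -0.0185] w 0.07019599163719582 q [ 0.1932  0.2815 -0.1971  0.0007 -1.0895 -1.6509]
slide [ 0.0019 -0.0005  0.0046] turn [-0.0001  0.0004  0.    ] rows lin 0.05976229117379641 rot 0.02222881931279901
```

View pics/z5.png

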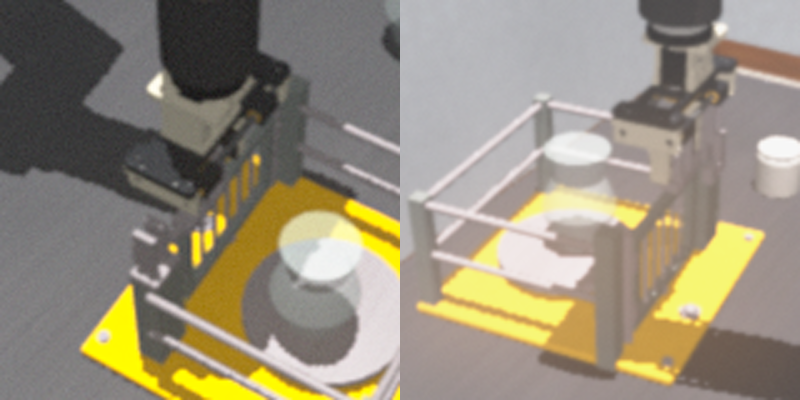

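The post tabs, near (148,245) in the left crop, stand close together, and the fingers straddle the gate tabs. I'll squeeze the gate catch.

```bash
python3 -m crank '[{"slide":[0.002,0,0],"turn":[0,0,0],"fingers":-0.6},{"slide":[0.002,0,0],"turn":[0,0,0],"fingers":-0.6},{"slide":[0.002,0,0],"turn":[0,0,0],"fingers":-0.6},{"slide":[0.002,0,0],"turn":[0,0,0],"fingers":-0.6},{"slide":[0.002,0,0],"turn":[0,0,0],"fingers":-0.6}]' 40
python3 -m crank '[{"slide":[0,0,0],"turn":[0,0,0],"fingers":-0.6},{"slide":[0,0,0],"turn":[0,0,0],"fingers":-0.6},{"slide":[0,0,0],"turn":[0,0,0],"fingers":-0.6},{"slide":[0,0,0],"turn":[0,0,0],"fingers":-0.6},{"slide":[0,0,0],"turn":[0,0,0],"fingers":-0.6}]' 
python3 - <<'E'
from h import *
st()
s=get_state();p=s['eef_pos'];R=Ro.from_euler('xyz',s['ee_rot']).as_matrix()
t=np.radians([0,10,20,30,40,50,60,65,70])
for a in t:
    g=HINGE+.14*(-np.sin(a)*xh-np.cos(a)*yh); d=g-(HINGE-.14*yh)
    print(np.degrees(a),'slide',R.T@d/.5,'turn z',a/2/np.pi, g)
E
```

```text
t: 5.7
eef_pos: [0.6038, -0.0778, 0.1838]
ee_rot: [-3.14, 0.0, -3.028]
force: [0.7, -5.6, 2.0]
width: 0.0423
t: 6.12
eef_pos: [0.6037, -0.0775, 0.1838]
ee_rot: [-3.141, 0.0, -3.027]
force: [-1.8, -5.2, 3.8]
width: 0.0273
t 6.1167 p [ 0.6037 -0.0775  0.1838] rpy [-179.9378    0.0019 -173.4573] F [-1.7683 -5.2493  3.8285] M [-2.1894  0.4606  0.3909] w 0.027307604814685037 q [ 0.1936  0.2809 -0.2018  0.0012 -1.0882 -1.6507]
0.0 slide [0. 0. 0.] turn z 0.0 [ 0.6049 -0.0775  0.199 ]
10.0 slide [ 0.0486  0.0043 -0.    ] turn z 0.027777777777777776 [ 0.5805 -0.0781  0.199 ]
20.0 slide [ 0.0958  0.017  -0.    ] turn z 0.05555555555555555 [ 0.5564 -0.0745  0.199 ]
29.999999999999996 slide [ 0.14    0.0376 -0.    ] turn z 0.08333333333333333 [ 0.5332 -0.0668  0.199 ]
40.0 slide [ 0.1799  0.0656 -0.0001] turn z 0.1111111111111111 [ 0.5118 -0.0551  0.199 ]
50.0 slide [ 0.2144  0.1002 -0.0001] turn z 0.1388888888888889 [ 0.4927 -0.04    0.199 ]
59.99999999999999 slide [ 0.2424  0.1402 -0.0002] turn z 0.16666666666666666 [ 0.4765 -0.0217  0.199 ]
65.0 slide [ 0.2536  0.1619 -0.0002] turn z 0.18055555555555555 [ 0.4697 -0.0115  0.199 ]
70.0 slide [ 0.263   0.1844 -0.0002] turn z 0.19444444444444445 [ 0.4637 -0.0009  0.199 ]
```

```bash
python3 -m crank '[{"slide":[0.0098,0.0002,0],"turn":[0,0,0.0056],"fingers":-0.6},{"slide":[0.0195,0.0007,0],"turn":[0,0,0.0111],"fingers":-0.6},{"slide":[0.0293,0.0015,0],"turn":[0,0,0.0167],"fingers":-0.6},{"slide":[0.039,0.0027,0],"turn":[0,0,0.0222],"fingers":-0.6},{"slide":[0.0486,0.0043,0],"turn":[0,0,0.0278],"fingers":-0.6}]'
python3 - <<'E'
from h import *
st(); s=get_state(); p=s['eef_pos']-HINGE; print('r',np.hypot(p[0],p[1]),'ang',np.degrees(np.arctan2(-p@xh,-p@yh)))
a=grab_frame('scene')[140:300,230:390,::-1]; b=grab_frame('side')[110:270,220:380,::-1]
cv2.imwrite('pics/z6.png',np.hstack([cv2.resize(x,(400,400),interpolation=cv2.INTER_CUBIC) for x in(a,b)]))
E
```

```text
t: 6.53
eef_pos: [0.5792, -0.0782, 0.1838]
ee_rot: [-3.141, 0.0, 3.079]
force: [-0.4, -4.3, 5.1]
width: 0.0276
t 6.5333 p [ 0.5792 -0.0782  0.1838] rpy [-179.9381    0.0205  176.4377] F [-0.4104 -4.2606  5.1435] M [-2.188   0.3304  0.3677] w 0.02755181293995247 q [ 0.201   0.2423 -0.2551  0.0013 -1.0733 -1.8346]
r 0.1401085764015664 ang 10.529199537276515
```

View pics/z6.png

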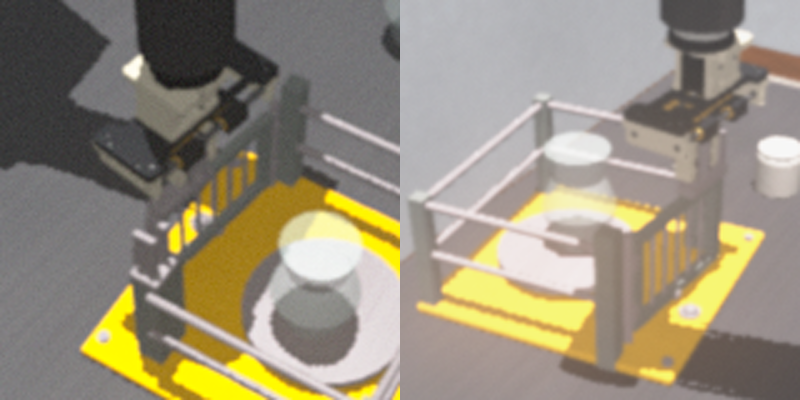

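```bash
python3 -m crank '[{"slide":[0.0147,0.0004,0],"turn":[0,0,0.0083],"fingers":-0.6},{"slide":[0.0293,0.0015,0],"turn":[0,0,0.0167],"fingers":-0.6},{"slide":[0.0438,0.0034,0],"turn":[0,0,0.025],"fingers":-0.6},{"slide":[0.0582,0.0061,0],"turn":[0,0,0.0333],"fingers":-0.6},{"slide":[0.0725,0.0095,0],"turn":[0,0,0.0417],"fingers":-0.6}]'
cat >> h.py <<'E'
def ga():
    st(); s=get_state(); p=s['eef_pos']-HINGE; print('r',np.hypot(p[0],p[1]),'ang',np.degrees(np.arctan2(-p@xh,-p@yh)), 'yaw',-173.5-np.degrees(s['ee_rot'][2]))
E
python3 -c "
from h import *
ga()"
```

```text
t: 7.05
eef_pos: [0.544, -0.0714, 0.1838]
ee_rot: [-3.141, 0.002, 2.817]
force: [2.1, -6.4, 3.2]
width: 0.0275
t 7.05 p [ 0.544  -0.0714  0.1838] rpy [-179.9436    0.1163  161.3979] F [ 2.1222 -6.3926  3.2184] M [-2.4005 -0.268   0.5087] w 0.027521288717415295 q [ 0.2281  0.1837 -0.3323  0.0022 -1.0535 -2.1246]
r 0.1403811214528575 ang 25.200479344450716 yaw -334.89785422094826
```

```bash
python3 -m crank '[{"slide":[0.0147,0.0004,0],"turn":[0,0,0.0083],"fingers":-0.6},{"slide":[0.0293,0.0015,0],"turn":[0,0,0.0167],"fingers":-0.6},{"slide":[0.0438,0.0034,0],"turn":[0,0,0.025],"fingers":-0.6},{"slide":[0.0582,0.0061,0],"turn":[0,0,0.0333],"fingers":-0.6},{"slide":[0.0725,0.0095,0],"turn":[0,0,0.0417],"fingers":-0.6}]'
python3 - <<'E'
from h import *
ga()
a=grab_frame('scene')[140:300,230:390,::-1]; b=grab_frame('side')[110:270,220:380,::-1]
cv2.imwrite('pics/z7.png',np.hstack([cv2.resize(x,(400,400),interpolation=cv2.INTER_CUBIC) for x in(a,b)]))
E
```

```text
t: 7.47
eef_pos: [0.5101, -0.0549, 0.1838]
ee_rot: [-3.141, 0.001, 2.554]
force: [-0.6, -3.7, 4.7]
width: 0.0275
t 7.4667 p [ 0.5101 -0.0549  0.1838] rpy [-179.9615    0.0291  146.3505] F [-0.5795 -3.7461  4.6774] M [-1.7472  0.4623  0.1786] w 0.027461361131020257 q [ 0.2765  0.1259 -0.4032  0.001  -1.042  -2.4351]
r 0.14071467184342898 ang 40.599833624934384 yaw -319.8504527029552
```

View pics/z7.png

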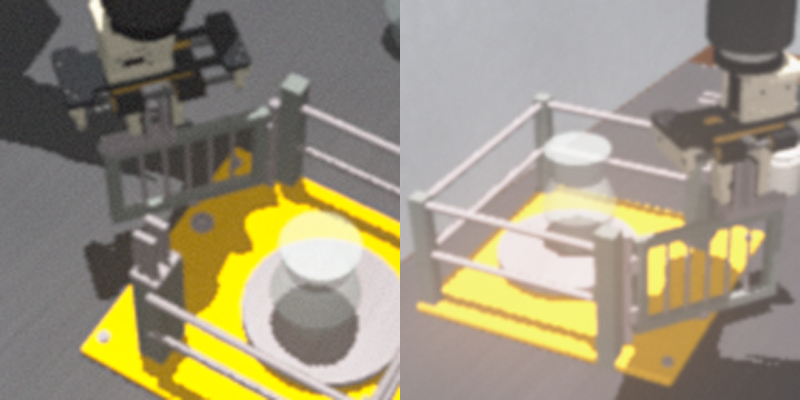

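```bash
python3 -m crank '[{"slide":[0.0147,0.0004,0],"turn":[0,0,0.0083],"fingers":-0.6},{"slide":[0.0293,0.0015,0],"turn":[0,0,0.0167],"fingers":-0.6},{"slide":[0.0438,0.0034,0],"turn":[0,0,0.025],"fingers":-0.6},{"slide":[0.0582,0.0061,0],"turn":[0,0,0.0333],"fingers":-0.6},{"slide":[0.0725,0.0095,0],"turn":[0,0,0.0417],"fingers":-0.6}]'
python3 -c "
from h import *
ga()"
```

```text
t: 7.98
eef_pos: [0.4827, -0.0309, 0.1838]
ee_rot: [-3.141, 0.001, 2.293]
force: [-1.1, -3.5, 6.1]
width: 0.0272
t 7.9833 p [ 0.4827 -0.0309  0.1838] rpy [-179.9662    0.0288  131.382 ] F [-1.1241 -3.4793  6.0603] M [-1.7509  0.7054  0.2303] w 0.02717727925715423 q [ 0.3445  0.0758 -0.4608  0.0008 -1.0345 -2.7642]
r 0.1409043416432668 ang 55.48776863771777 yaw -304.88200835538544
```

```bash
python3 -m crank '[{"slide":[0.0122,0.0003,0],"turn":[0,0,0.0065],"fingers":-0.6},{"slide":[0.0244,0.0011,0],"turn":[0,0,0.013],"fingers":-0.6},{"slide":[0.0366,0.0024,0],"turn":[0,0,0.0195],"fingers":-0.6},{"slide":[0.0438,0.0034,0],"turn":[0,0,0.0235],"fingers":-0.6},{"slide":[0.0438,0.0034,0],"turn":[0,0,0.0235],"fingers":-0.6}]'
python3 -m crank '[{"slide":[0,0,0],"turn":[0,0,0],"fingers":-0.6},{"slide":[0,0,0],"turn":[0,0,0],"fingers":-0.6},{"slide":[0,0,0],"turn":[0,0,0],"fingers":-0.6},{"slide":[0,0,0],"turn":[0,0,0],"fingers":-0.6},{"slide":[0,0,0],"turn":[0,0,0],"fingers":-0.6}]'
python3 -m crank '[{"slide":[0,0,0],"turn":[0,0,0],"fingers":-0.6},{"slide":[0,0,0],"turn":[0,0,0],"fingers":-0.6},{"slide":[0,0,0],"turn":[0,0,0],"fingers":-0.6},{"slide":[0,0,0],"turn":[0,0,0],"fingers":-0.6},{"slide":[0,0,0],"turn":[0,0,0],"fingers":-0.6}]'
python3 - <<'E'
from h import *
ga(); print(get_state()['qd'])
A=grab_frame('scene')[:,:,::-1];cv2.imwrite('pics/scene8.png',A);B=grab_frame('side')[:,:,::-1]
a=A[140:300,230:390]; b=B[110:270,220:380]
cv2.imwrite('pics/z8.png',np.hstack([cv2.resize(x,(400,400),interpolation=cv2.INTER_CUBIC) for x in(a,b)]))
E
```

```text
t: 8.4
eef_pos: [0.4696, -0.0132, 0.1838]
ee_rot: [-3.141, 0.001, 2.146]
force: [1.8, -6.5, 5.3]
width: 0.0274
t: 8.82
eef_pos: [0.4699, -0.0137, 0.1838]
ee_rot: [-3.141, 0.001, 2.147]
force: [0.2, -6.7, 5.7]
width: 0.0272
t: 9.23
eef_pos: [0.4699, -0.0137, 0.1837]
ee_rot: [-3.141, 0.001, 2.147]
force: [0.7, -5.8, 6.5]
width: 0.0271
t 9.2333 p [ 0.4699 -0.0137  0.1837] rpy [-179.9701    0.0417  123.021 ] F [ 0.7251 -5.8215  6.4632] M [-2.4599  0.4348 -0.3186] w 0.02709760072874302 q [ 0.3918  0.0519 -0.4871  0.0009 -1.0322 -2.9576]
r 0.1409721314291545 ang 64.20174494658264 yaw -296.52096657325137
[ 0.0005  0.0002  0.0019 -0.0021 -0.0008  0.0005]
```

View pics/z8.png

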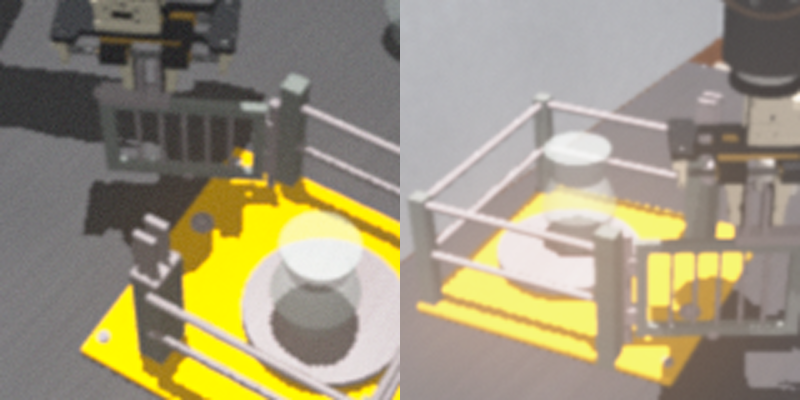

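View pics/scene8.png

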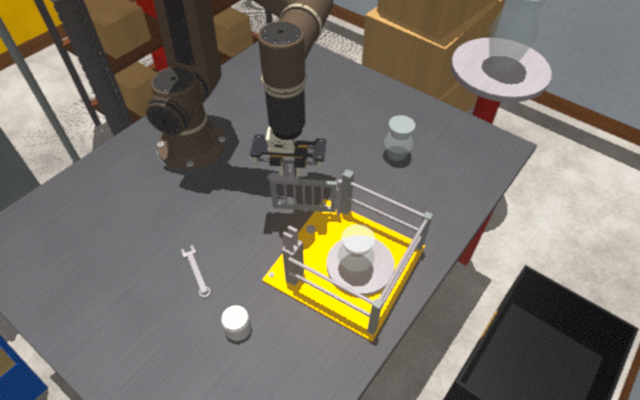

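The gate stands open in the gripper, with the vase at (357,250), the tin and the spanner where they were. One independent check of the gate angle and the post tabs.

```bash
python3 - <<'E'
from h import *
f=lambda u,v,z:plane('scene',230+u/2.5-.3,140+v/2.5-.3,z)
a,b=f(106,92,.159),f(265,103,.159); d=a-b
print('gate len',np.linalg.norm(d),'angle',np.degrees(np.arctan2(-d@xh,-d@yh)))
im=cv2.imread('pics/scene8.png')[215:265,265:325]
cv2.imwrite('pics/p8.png',cv2.resize(im,None,fx=10,fy=10,interpolation=cv2.INTER_CUBIC))
E
```

```text
gate len 0.18221363645430816 angle 63.56620336036495
```

View pics/p8.png

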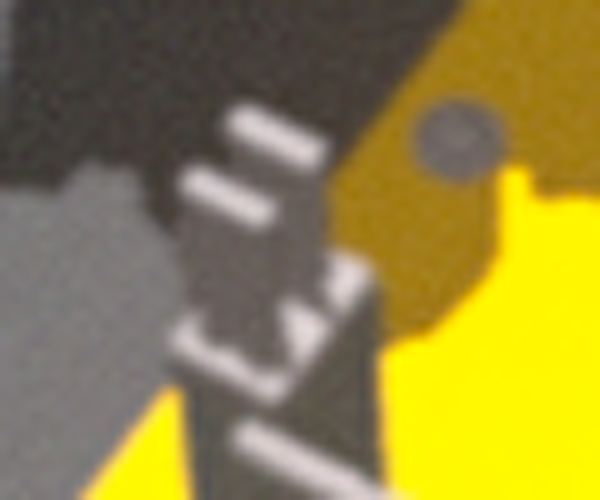

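```bash
python3 - <<'E'
from h import *
f=lambda u,v:plane('scene',265+u/10-.45,215+v/10-.45,.227)
d=f(277,136)-f(226,196); print('post tab spacing',d@yh, d@xh)
if abs(d@yh-.021)<.004:
    print(job_done())
E
```

```text
post tab spacing 0.021386452097566733 0.0006886010996987193
the job is handed in; nothing more can be done
None
```

I squeezed the post catch and let go, and it stayed squeezed. I then squeezed the gate catch at 40 N and swung the gate past its detent. I handed in at about t = 9.3 s with the gripper still holding the gate. The hand-in gives no verdict, so the result rests on these last checks:

- **Gate angle:** 63.5° to 64.2° from the gripper pose and 63.6° from the scene image, so it is past 60° (1.0 rad).
- **Steadiness:** the tool pose stayed within about 0.1 mm over the last 0.4 s of rows, and joint speeds were about 0.002 rad/s or less.
- **Grip:** the gripper opening was 27.1 mm, so the gate catch is still fully squeezed. I couldn't read the finger contact force directly; the wrist force was about 9 N.
- **Post catch:** the tab spacing measured 21.4 mm against 21 mm expected when fully squeezed, so it is still clear.
- **Vases, tin and spanner:** they look unmoved in the last scene image, by eye only.

Two things disagreed along the way:

- **Wrist measurement:** the first one was about 3 mm off because the arm was still settling. I repeated it before the first grasp, and it then agreed with the other cameras to about 1–2 mm.
- **Post tabs at the start:** they looked about 30–31 mm apart, where 33 mm is the latched spacing. I didn't resolve this, and it had no effect on the squeeze.

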